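# Weigh a slurry sample cell and start the reader

### The arm

A 6-joint arm with a two-finger parallel gripper is mounted at the origin on the work surface. World frame = base frame: x ahead of the robot, y to its left, z up, the work surface at z = 0. Lengths are in m, angles in rad, forces in N, time in s.
With the tool pointing down it reaches from about 0.4 to 0.925 m from the base axis. Payload 12.5 kg.
Tool frame: the origin (TCP) lies on the centre line of the jaws, within the pads' length; the fingertips stand 25 mm ahead of it and the grasp point (between the pads) lies 6 mm ahead of it (arm.tip_extent is the distance from the TCP to the fingertips, in m); z points along the fingers, y is the line along which they close (so a half turn about z gives the same grasp; the last joint's range is limited). The gripper opens to 95 mm and grips with 3 to 60 N. Pads are 20 mm wide; open, the fingers measure 119 mm over their backs; the gripper's body (75 mm by 180 mm) begins 59 mm behind the grasp point.
Start: joints at [1.238, 0.491, 1.559, -0, 1.092, -0.106], TCP at [0.141, 0.609, 0.24] pointing down, gripper open.
Joint ranges: [-3.1, 3.1], [-0.84, 2.19], [0.05, 2.79], [-1.13, 4.28], [0.06, 2.93], [-2.69, 2.69]. Speed limits (rad/s): [2.22, 2.22, 2.79, 3.14, 3.14, 3.14].

### API

Orientations are given as [roll, pitch, yaw] about the fixed x, y, z axes, in that order (R = Rz(yaw) Ry(pitch) Rx(roll)).
In Python, from cell import arm gives the robot as it stands.
- The arm moves only by the shell command python3 -m creep 'ROWS'. ROWS is text: rows parted by semicolons, each of 7 numbers parted by spaces: the shift along the tool's x, y, z in mm, then the turn, a rotation vector about the tool's x, y, z in rad, then the finger opening in mm, from 0 to 95.1. A call has 1 to 20 rows; each row shifts and turns the commanded pose from where the row before left it, along the tool's axes as they then stand; what a row does not reach is not made up. A row lasts 1/8 s, in which the tool goes at most 62.5 mm and 10.7 degrees, less where a joint would pass 70% of its speed; a pose out of reach is approached as far as the arm can. A call is refused whole if a number of a shift passes 62.5 or a number of a turn 0.188, either way. A call with a gripper value outside its range is refused whole. The fingers move at their own pace and stop on an object; the grip force is fixed at half the most. Time passes only in rows, so rows that do not move let the fingers close. It gives the time, the measured TCP pose, the force, the opening and the grip force at its end, in the units of the state.
- arm.get_state(): the state, without advancing time (a new reading comes with each control period).
- arm.capture(name): name is "side" or "top" or "wrist"; returns the picture (384x512x3 uint8, red, green, blue); there is no depth.
- arm.camera_model(name): a dict with "fx", "fy", "cx", "cy" (pixels), "rvec" (rotation vector, rad) and "tvec" (3), from world to camera coordinates, as OpenCV has them. Camera axes: x right, y down, z forward; pixel columns grow to the right and rows downward; lengths in m; the calibration is good to about 2 mm. A picture is of the moment at which its call begins: read the wrist's pose just before it. camera_model takes no time and is no camera call; for the wrist camera it gives the pose at the moment of the call.
- arm.finish_job(): hands the job in; it is judged then, once.
The state is a dict: "time_s": time; "qpos": joint angles; "joint_vel": joint speeds; "joint_torque": joint torques, N m; "tcp_pos": TCP position; "tcp_rot": TCP orientation; "contact_force": force on the tool from outside, world axes, zero at the start; "ft_torque": the same for the moment, N m; "grip_width": finger opening in m; "grasp_force": force on a finger pad.
Only numpy, scipy, OpenCV 4.12 (cv2) and the standard library are available. Lean on these libraries where they do the work, as an engineer would, in place of code of your own. Each camera call takes 0.05 s, during which the arm holds its last target. There are 200 camera calls.

### The job

Take the sample cell with the orange lid out of the sloped rack, stand it gently and upright on the middle of the balance pan, and let go of it for about a second so that it is weighed. Then take it again the other way, since the reader's dock leaves finger room only at its wide faces, and stand it fully home between the dock's two black cheeks; once it is in and released, press the yellow pedal of the reader right down to its stop, hold it there for a moment, and let it come up again. Leave the other cells, the beaker, the cup, the mouse and the marker where they are.

Things in the scene. Friction and masses are not known exactly. Their poses are not given: they have to be found in the camera images.
- cell_orange: the cell to handle: rigid sealed grey box, clear windows, orange lid (top 20 mm); 56 (x) x 36 (y) x 110 mm (z, lid up), 0.3 kg. Origin: centre of underside. Starts in a rack pocket, top leaning 0.35 rad to the rack's front; the top 60 mm stand clear of the walls. Neighbours 14 mm away at its wide (y) faces: there, grip only across the 56 mm; pull out along its own z
- rack: fixed grey sloped rack on a black foot 130 (x) x 215 (y) mm. Four pockets in a row, centres at y = -75, -25, 25, 75 mm, each 62 x 45 mm and 49 mm deep inside, walls 5 mm; they lean 0.35 rad, open top towards the front (-x). Origin: centre of the foot's underside, on the table
- cell_blue: sealed sample cell, same shape and size as cell_orange (56 x 36 x 110 mm) but with a blue lid, standing in another pocket of the rack; bystander
- cell_white: sealed sample cell, same shape and size as cell_orange (56 x 36 x 110 mm) but with a white lid, standing in another pocket of the rack; bystander
- cell_green: sealed sample cell, same shape and size as cell_orange (56 x 36 x 110 mm) but with a green lid, standing in another pocket of the rack; bystander
- balance: fixed bench balance, white, 190 (x) x 170 (y) mm, 46 mm high, with a square steel pan on top. Origin: centre of its underside
- pan (a point): centre of the top of the balance's steel pan, 130 x 130 mm, 60 mm above the table
- reader: fixed grey reader, base plate 230 (x) x 130 (y) x 30 mm; from front (-x) to back: yellow pedal, dock, low housing 80 mm high whose front face is 85 mm behind the dock's centre. Origin: on its underside, 50 mm in front of (-x of) the dock's centre
- dock (a point): centre of the dock's floor, 30 mm above the table; axes as the reader's. The cell stands on it upright, 56 mm width along the dock's y, either way round. Black cheeks, 112 mm high over this floor, 72 mm apart (inner faces y = +-36; 22 mm thick, 40 mm in x); lips 10 mm high, 48 mm apart (inner faces x = +-24 mm). Above the lips the x sides are open for the fingers
- pedal (a joint): hinge of the yellow pedal, rad: 0 = up (at rest, springs back by itself), 0.26 = down at its stop; about 4 N to start and 8 N at the stop, pressed at the pad
- pedal_pad (a point): centre of the black pad on top of the yellow pedal plate (60 mm wide, 78 mm long), about 57 mm above the table when up, 15 mm lower when down; press straight down here with shut fingers. The hinge lies 56 mm behind it (reader +x), the dock centre about 121 mm behind it
- beaker: loose empty glass beaker, 84 mm across, 115 mm high, origin centre of underside; bystander
- cup: loose clear plastic cup, 70 mm across, 85 mm high, origin centre of underside; bystander
- mouse: loose black computer mouse, 100 x 58 x 24 mm, origin centre of underside; bystander
- marker: loose red marker pen with a black cap, 125 x 14 x 14 mm, origin centre of underside; bystander
Not all that is in view belongs to the job. What is shaped like the cell_orange but pink is not meant.

How it is judged:
On the way, in this order (a step that is already met when the one before it is completed fails the run):
1. the orange-lidded cell stands upright and released on the balance pan, its centre within 40 mm of the pan's, at rest, for 0.8 s (horizontal distance between cell_orange and pan below 0.04 m and z of cell_orange in the frame of pan between -0.005 and 0.006 m and angle between cell_orange's own z axis and vertical below 0.08 rad and contact force between cell_orange and balance above 1 N and contact force between the fingers and cell_orange below 0.1 N and linear speed of cell_orange below 0.02 m/s), for 0.8 s.
2. the cell stands in the reader's dock, underside on its floor (4 mm), upright, its 56 mm width between the cheeks, released and at rest (x of cell_orange in the frame of dock between -0.01 and 0.01 m and y of cell_orange in the frame of dock between -0.012 and 0.012 m and z of cell_orange in the frame of dock between -0.005 and 0.004 m and angle between cell_orange's own z axis and vertical below 0.06 rad and angle between the x axis of cell_orange and the y axis of dock, either way round below 0.2 rad and contact force between the fingers and cell_orange below 0.1 N and linear speed of cell_orange below 0.02 m/s), for 0.2 s.
3. with the cell docked, the pedal is pressed by the gripper's fingers to its stop (over 0.235 rad) for 0.2 s (all of step 2 and value of joint pedal above 0.235 rad and contact force between the fingers and reader above 1 N), for 0.2 s.
At the end, for the whole second after the job is handed in: the orange-lidded cell stands in the dock at rest and released (within 10 mm of the dock centre in x and 12 mm in y, underside within 4 mm of the dock's floor, tilt under 0.06 rad, its 56 mm width along the dock's y within 0.2 rad) and the pedal is up again (under 0.04 rad) (all of step 2 and value of joint pedal below 0.04 rad and velocity of joint pedal below 0.1 rad/s); the robot touches nothing.
It fails at once if the pedal is pressed down before the cell is in the dock (value of joint pedal above 0.2 rad and horizontal distance between cell_orange and dock above 0.03 m).
It fails at once if another cell is shifted more than 20 mm (distance of any of cell_blue, cell_white, cell_green from where it was at the start of the episode above 0.02 m).
It fails at once if the beaker, cup, mouse or marker is shifted more than 30 mm (distance of any of beaker, cup, mouse, marker from where it was at the start of the episode above 0.03 m).
It fails at once if the cell is banged or pressed on the balance with more than 100 N (contact force between cell_orange and balance above 100 N).
It also fails if it takes over 70 s, if anything falls off the work surface, if the arm or the gripper's body presses on something with over 40 N, if the wrist force passes 120 N, or if a joint passes its speed limit or range.

## Working session

There is one attempt and no reset: what is moved stays moved. The work goes in short steps, Python scripts to look and compute and a shell command to move; the robot and the scene stay as the last step left them, time stands still between calls to the robot, and variables do not carry over. Pictures are saved under pics/ and viewed, at most 10 in all, crops included, and the job is handed in when it is done.

```bash
ls; mkdir -p pics; python3 - <<'E'
from cell import arm
import cv2,numpy as np
a=arm.capture("side");b=arm.capture("top")
cv2.imwrite("pics/side.png",a[...,::-1]);cv2.imwrite("pics/top.png",b[...,::-1])
for n in("side","top","wrist"):print(n,arm.camera_model(n))
print(arm.get_state(),arm.tip_extent)
E
```

```text
pics
side {'fx': 400.35923136142105, 'fy': 400.35923136142105, 'cx': 261.03372483389694, 'cy': 192.51259661437658, 'rvec': array([ 0.38505148, -2.7318239 ,  1.28999377]), 'tvec': array([0.53108358, 0.16871948, 0.93856464])}
top {'fx': 349.09430391830705, 'fy': 349.09430391830705, 'cx': 260.34162362331585, 'cy': 192.3116763413887, 'rvec': array([ 2.1493276 , -2.14797645,  0.14904469]), 'tvec': array([-0.00804233,  0.54107558,  0.91839878])}
wrist {'fx': 309.7155436027268, 'fy': 309.7155436027268, 'cx': 255.09254857836683, 'cy': 190.97370965178482, 'rvec': array([-2.28673801, -1.81790792, -0.24358375]), 'tvec': array([-0.62536952, -0.0288108 ,  0.39126768])}
{'time_s': 0.1, 'qpos': array([ 1.23839038e+00,  4.91517253e-01,  1.55935822e+00,  4.28488423e-05,
        1.09169144e+00, -1.05589331e-01]), 'joint_vel': array([-6.63107664e-04, -8.18697195e-04, -2.24231090e-03,  1.37261489e-03,
        2.50121593e-03, -3.22477799e-06]), 'joint_torque': array([ 3.39197155e-03, -6.13620043e+01, -2.58613282e+01,  6.94717071e-02,
        4.68941603e-02, -3.23355584e-05]), 'tcp_pos': array([0.14045377, 0.60883733, 0.23911943]), 'tcp_rot': array([-3.14062783e+00, -1.40473319e-04,  2.91475619e+00]), 'contact_force': array([ 0.19393253,  0.2376586 , -0.197808  ]), 'ft_torque': array([ 0.01941005, -0.02872484,  0.05287828]), 'grasp_force': 0.0, 'grip_width': 0.0950173582670009} 0.025
```

View pics/top.png

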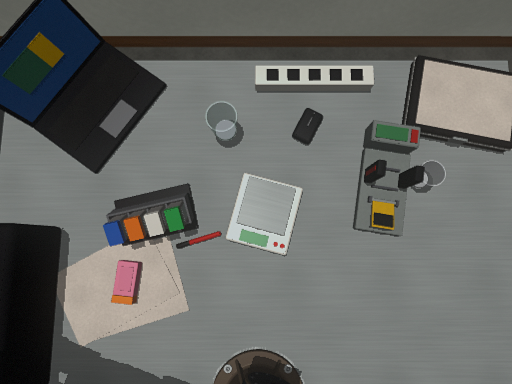

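View pics/side.png

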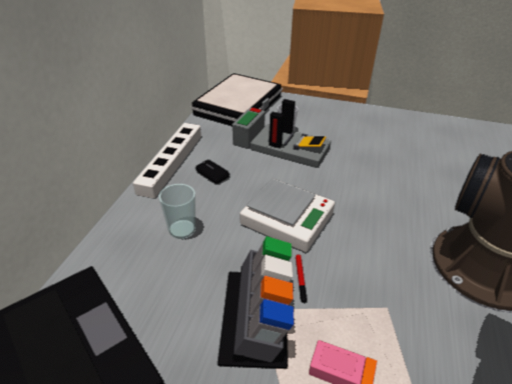

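```bash
cat > h.py <<'E'
from cell import arm
import cv2,numpy as np
from scipy.spatial.transform import Rotation as Ro
def P(c): 
    R=cv2.Rodrigues(c['rvec'])[0]; K=np.array([[c['fx'],0,c['cx']],[0,c['fy'],c['cy']],[0,0,1]])
    return K,R,c['tvec'].reshape(3)
def ray(c,px):
    K,R,t=P(c); d=R.T@np.linalg.solve(K,[px[0],px[1],1.]); return -R.T@t,d/np.linalg.norm(d)
def plane(c,px,z): o,d=ray(c,px); return o+d*(z-o[2])/d[2]
def tri(c1,p1,c2,p2):
    M=[];v=[]
    for c,p in((c1,p1),(c2,p2)):
        o,d=ray(c,p); A=np.eye(3)-np.outer(d,d); M.append(A); v.append(A@o)
    x=np.linalg.lstsq(np.vstack(M),np.hstack(v),rcond=None)[0]
    return x,np.linalg.norm(np.vstack(M)@x-np.hstack(v))
def proj(c,X): return cv2.projectPoints(np.array(X,float).reshape(-1,3),c['rvec'],c['tvec'],P(c)[0],None)[0].reshape(-1,2)
def mask(im,h0,h1,s=110,v=50):
    H=cv2.cvtColor(im,cv2.COLOR_RGB2HSV); return cv2.inRange(H,(h0,s,v),(h1,255,255))
def blobs(m,amin=30):
    n,l,st,ce=cv2.connectedComponentsWithStats(m); return [(st[i,4],ce[i].round(1).tolist(),st[i,:4].tolist()) for i in range(1,n) if st[i,4]>=amin]
E
python3 - <<'E'
from h import *
ims={n:cv2.imread(f"pics/{n}.png")[...,::-1].copy() for n in("top","side")}
for n,im in ims.items():
    print(n)
    for k,r in dict(orange=(6,18),yellow=(19,32),green=(45,75),blue=(100,125)).items(): print(k,blobs(mask(im,*r)))
t=[]
for n,x,y in(("top",98,165),("top",220,160),("top",347,118),("side",218,232),("side",236,170),("side",228,82)):
    c=cv2.resize(ims[n][y:y+120,x:x+106],(266,300),interpolation=cv2.INTER_CUBIC)
    for i in range(x-x%10+10,x+106,10): cv2.line(c,(int((i-x)*2.51),0),(int((i-x)*2.51),9 if i%50 else 20),(255,0,0),1)
    for j in range(y-y%10+10,y+120,10): cv2.line(c,(0,int((j-y)*2.5)),(9 if j%50 else 20,int((j-y)*2.5)),(255,0,0),1)
    t.append(c)
cv2.imwrite("pics/mos.png",np.vstack([np.hstack(t[:3]),np.hstack(t[3:])])[...,::-1])
w=arm.capture("wrist");cv2.imwrite("pics/w0.png",w[...,::-1])
E
```

```text
top
orange [(np.int32(1621), [364.5, 40.8], [207, 36, 305, 10]), (np.int32(40), [140.8, 41.4], [130, 39, 23, 5]), (np.int32(408), [134.0, 228.0], [123, 215, 23, 27]), (np.int32(193), [123.4, 299.3], [111, 295, 26, 10])]
yellow [(np.int32(633), [45.0, 49.6], [27, 32, 37, 36]), (np.int32(374), [382.1, 212.5], [371, 201, 24, 29])]
green [(np.int32(378), [391.4, 132.2], [376, 124, 32, 17]), (np.int32(350), [173.4, 218.7], [164, 206, 20, 26])]
blue [(np.int32(5349), [45.0, 55.5], [0, 0, 100, 122]), (np.int32(347), [113.1, 232.8], [103, 220, 21, 26])]
side
orange [(np.int32(8621), [331.9, 48.4], [272, 0, 112, 103]), (np.int32(715), [276.2, 289.5], [260, 276, 33, 28]), (np.int32(302), [368.8, 370.8], [361, 357, 16, 27])]
yellow [(np.int32(178), [309.9, 141.8], [298, 136, 28, 11])]
green [(np.int32(123), [247.1, 117.9], [238, 112, 19, 13]), (np.int32(190), [312.1, 218.5], [303, 209, 20, 20]), (np.int32(487), [276.6, 247.9], [263, 236, 29, 24])]
blue [(np.int32(795), [276.2, 314.0], [260, 299, 34, 31])]
```

View pics/mos.png

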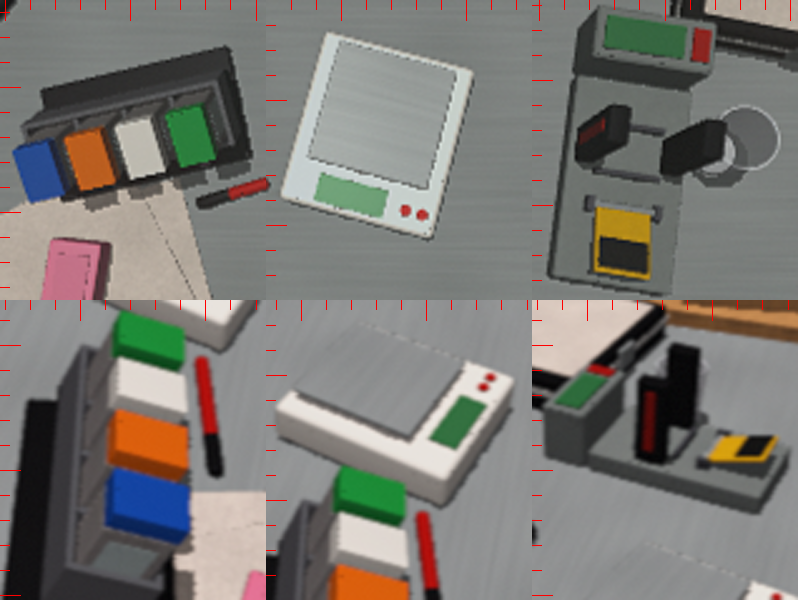

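```bash
python3 - <<'E'
from h import *
T,S=arm.camera_model("top"),arm.camera_model("side")
for n in("top","side","wrist"): 
    c=arm.camera_model(n); print(n,ray(c,(256,192))[0].round(3),ray(c,(256,192))[1].round(3), 'imgup',(-P(c)[1][1]).round(2))
L={}
for k,a,b in(("blue",(113.1,232.8),(276.2,314)),("orange",(134,228),(276.2,289.5)),("green",(173.4,218.7),(276.6,247.9)),("yellow",(382.1,212.5),(309.9,141.8))):
    L[k],e=tri(T,a,S,b);print(k,L[k].round(4),round(e,4))
d=L["blue"]-L["green"];print("rack y dir",np.degrees(np.arctan2(d[1],d[0])),np.linalg.norm(d))
mp=lambda X,x0,y0,ox,oy:[(x0+(x-ox)/2.51,y0+(y-oy)/2.5) for x,y in X]
tp=mp([(338,40),(460,70),(428,188),(307,158)],220,160,266,0)
sp=mp([(297,389),(365,322),(464,362),(408,438)],236,170,266,300)
Q=[plane(T,p,.06) for p in tp];print("pan top",np.mean(Q,0).round(4),np.array(Q).round(3).tolist())
# side corners order: far-left(+x,+y?) ..
Q=[plane(S,p,.06) for p in sp];print("pan side",np.mean(Q,0).round(4),np.array(Q).round(3).tolist())
b=mp([(550,275),(670,295),(690,88),(573,75)],347,118,532,0)
print("base",[plane(T,p,.03).round(3).tolist() for p in b])
c=mp([(593,145),(688,170),(626,107),(722,124)],347,118,532,0)
print("cheeks",[plane(T,p,.142).round(3).tolist() for p in c])
print("pad",plane(T,mp([(622,255)],347,118,532,0)[0],.057))
E
```

```text
top [ 0.408 -0.009  0.985] [ 0.14   0.013 -0.99 ] imgup [0.99 0.   0.14]
side [0.362 0.739 0.717] [ 0.205 -0.743 -0.637] imgup [ 0.19 -0.61  0.77]
wrist [0.067 0.627 0.384] [ 0.261 -0.059 -0.963] imgup [-0.94  0.22 -0.26]
blue [0.4292 0.3518 0.127 ] 0.0009
orange [0.4411 0.3019 0.1256] 0.0013
green [0.464  0.2057 0.1274] 0.0014
yellow [ 0.4859 -0.3371  0.0416] 0.0004
rack y dir 103.39517368627098 0.15021818173089949
pan top [ 0.5029 -0.0247  0.06  ] [[0.582, 0.024, 0.06], [0.55, -0.107, 0.06], [0.424, -0.071, 0.06], [0.456, 0.056, 0.06]]
pan side [ 0.5001 -0.0166  0.06  ] [[0.577, 0.028, 0.06], [0.539, -0.097, 0.06], [0.426, -0.062, 0.06], [0.458, 0.064, 0.06]]
base [[0.444, -0.263, 0.03], [0.423, -0.392, 0.03], [0.653, -0.427, 0.03], [0.668, -0.297, 0.03]]
cheeks [[0.567, -0.28, 0.142], [0.542, -0.371, 0.142], [0.605, -0.314, 0.142], [0.588, -0.407, 0.142]]
pad [ 0.46438694 -0.33281688  0.057     ]
```

View pics/w0.png

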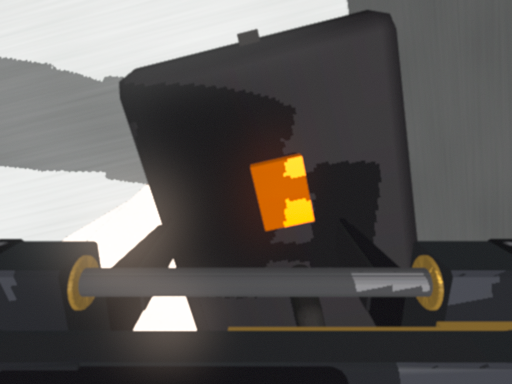

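```bash
cat >> h.py <<'E'
def cur():
    s=arm.get_state(); return np.array(s['tcp_pos']),Ro.from_euler('xyz',s['tcp_rot'])
def tool(z,y):
    z=np.array(z,float);z/=np.linalg.norm(z);y=np.array(y,float);y-=z*(y@z);y/=np.linalg.norm(y)
    return Ro.from_matrix(np.c_[np.cross(y,z),y,z])
from scipy.linalg import logm,expm
def rows(p,R,vmax=45,wmax=.15,start=None):
    """equal rows (screw motion) from the measured pose to (p,R)"""
    p0,R0=start or cur(); H=lambda p,R:np.r_[np.c_[R.as_matrix(),p],[[0,0,0,1]]]
    L=np.real(logm(np.linalg.inv(H(p0,R0))@H(p,R)))
    n=1
    while 1:
        E=expm(L/n); t=E[:3,3]*1e3; w=Ro.from_matrix(E[:3,:3]).as_rotvec()
        if np.linalg.norm(t)<=vmax and np.linalg.norm(w)<=wmax: break
        n+=1
    print(n,"rows of:",t.round(1),w.round(4)); return p,R
def cellR(yaw,lean=.35):
    rx=np.array([np.cos(yaw),np.sin(yaw),0]);z=np.array([0,0,1.]);c,s=np.cos(lean),np.sin(lean)
    return np.c_[c*rx+s*z,[-rx[1],rx[0],0],c*z-s*rx]
E
python3 - <<'E'
from h import *
C=cellR(.234);X=np.array([.441,.302,.126]);R=tool(-C[:,2],C[:,0])
p=X+.13*C[:,2];print(p.round(3));rows(p,R)
E
```

```text
[0.398 0.292 0.248]
10 rows of: [-42.4  -7.   -0.6] [-0.0314 -0.0194  0.1098]
```

```bash
r="-42.4 -7 -0.6 -0.0314 -0.0194 0.1098 95"; python3 -m creep '-42.4 -7 -0.6 -0.0314 -0.0194 0.1098 95;-42.4 -7 -0.6 -0.0314 -0.0194 0.1098 95;-42.4 -7 -0.6 -0.0314 -0.0194 0.1098 95;-42.4 -7 -0.6 -0.0314 -0.0194 0.1098 95;-42.4 -7 -0.6 -0.0314 -0.0194 0.1098 95;-42.4 -7 -0.6 -0.0314 -0.0194 0.1098 95;-42.4 -7 -0.6 -0.0314 -0.0194 0.1098 95;-42.4 -7 -0.6 -0.0314 -0.0194 0.1098 95;-42.4 -7 -0.6 -0.0314 -0.0194 0.1098 95;-42.4 -7 -0.6 -0.0314 -0.0194 0.1098 95;0 0 0 0 0 0 95;0 0 0 0 0 0 95'
python3 - <<'E'
from h import *
print(cur()[0],cur()[1].as_euler('xyz'),arm.get_state()['qpos'].round(3))
c=arm.camera_model("wrist");im=arm.capture("wrist");cv2.imwrite("pics/w1.png",im[...,::-1]);np.save("w1.npy",c)
print(blobs(mask(im,6,18,150,80)),blobs(mask(im,100,125)),blobs(mask(im,45,75)))
E
```

```text
time_s: 1.65
tcp_pos: [0.3979, 0.2924, 0.2486]
tcp_rot: [2.791, -0.001, 1.806]
contact_force: [-0.3, -0.3, 0.8]
grip_width: 0.0949
grasp_force: 0.0
[0.39790066 0.29237744 0.24862737] [ 2.79071770e+00 -6.62634228e-04  1.80562071e+00] [ 0.554  0.203  2.045 -0.2    0.568  0.47 ]
[(np.int32(1368), [52.5, 81.6], [35, 49, 36, 65]), (np.int32(2561), [253.4, 191.9], [222, 171, 64, 43])] [(np.int32(448), [505.9, 17.2], [495, 0, 17, 51]), (np.int32(2804), [253.4, 136.7], [220, 115, 67, 44])] [(np.int32(600), [253.9, 301.0], [227, 296, 55, 11])]
```

View pics/w1.png

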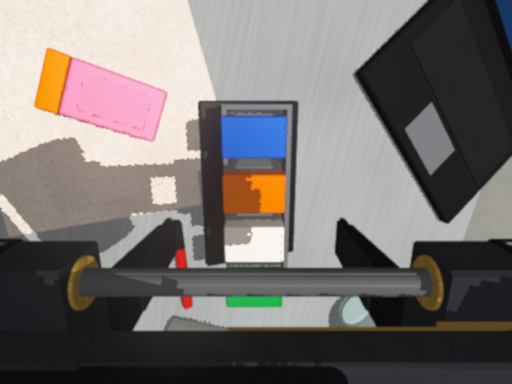

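```bash
cat >> h.py <<'E'
def lidbox(im,h=(6,18),near=(253,192),s=150,v=80):
    n,l,st,ce=cv2.connectedComponentsWithStats(mask(im,*h,s,v))
    i=1+np.argmin([np.hypot(*(ce[j]-near))+(1e4 if st[j,4]<300 else 0) for j in range(1,n)])
    m=l==i; r=np.where(m.sum(1)>.6*m.sum(1).max())[0]; c=np.where(m.sum(0)>.6*m.sum(0).max())[0]
    L=np.median([np.where(m[k])[0].min() for k in r])-.5; Rr=np.median([np.where(m[k])[0].max() for k in r])+.5
    t=np.median([np.where(m[:,k])[0].min() for k in c])-.5; b=np.median([np.where(m[:,k])[0].max() for k in c])+.5
    ang=np.polyfit(c,[np.where(m[:,k])[0].max() for k in c],1)[0]
    return L,Rr,t,b,ang
E
python3 -m creep '25 0 0 0 0 0 95;25 0 0 0 0 0 95;0 0 0 0 0 0 95;0 0 0 0 0 0 95'
python3 - <<'E'
from h import *
c1=np.load("w1.npy",allow_pickle=True).item();im1=cv2.imread("pics/w1.png")[...,::-1].copy()
c2=arm.camera_model("wrist");im2=arm.capture("wrist")
p0,R0=cur()
a=lidbox(im1);b=lidbox(im2,near=(253,240));print(a,b)
xs=[]
for i in(0,1):
  x,e=tri(c1,(a[i],a[3]),c2,(b[i],b[3]));xs.append(x);print(x.round(4),e.round(4))
d=xs[1]-xs[0];print("width",np.linalg.norm(d),"yaw",np.arctan2(d[1],d[0]),"lean",np.arcsin(d[2]/np.linalg.norm(d)))
yaw=.234;C=cellR(yaw);top=np.mean(xs,0)+.018*C[:,1];print("top centre",top.round(4))
R=tool(-C[:,2],C[:,0])
print("bottom",(top-.11*C[:,2]).round(4))
print("in tool frame now (mm)",(R0.inv().apply(top-p0)*1e3).round(1))
# blue/white neighbours for yaw: 
aB=lidbox(im1,(100,125),(253,137),110,50);print(aB)
bB=lidbox(im2,(100,125),(253,185),110,50)
B=np.mean([tri(c1,(aB[i],aB[3]),c2,(bB[i],bB[3]))[0] for i in(0,1)],0);e=B-np.mean(xs,0);print("blue-orange",e.round(4),np.arctan2(-e[0],e[1]))
E
```

```text
time_s: 2.2
tcp_pos: [0.3858, 0.3408, 0.2482]
tcp_rot: [2.792, -0.0, 1.807]
contact_force: [0.2, -0.1, 0.4]
grip_width: 0.095
grasp_force: 0.0
(np.float64(222.5), np.float64(284.5), np.float64(171.5), np.float64(212.5), np.float64(0.0028203772254536434)) (np.float64(223.5), np.float64(284.5), np.float64(221.5), np.float64(262.5), np.float64(0.009836065573769964))
[0.4141 0.2786 0.1261] 0.0008
[0.4662 0.2909 0.1453] 0.0004
width 0.05685336568763807 yaw 0.23212978453194294 lean 0.3451764237778958
top centre [0.436  0.3023 0.1357]
bottom [0.4727 0.311  0.0324]
in tool frame now (mm) [-48.8  -1.3 119.4]
(np.float64(220.5), np.float64(286.5), np.float64(115.5), np.float64(158.5), np.float64(0.009746503496503578))
blue-orange [-0.0079  0.0471 -0.0089] 0.16554012723706088
```

```bash
python3 -m creep '-25 -0.6 0 0 0 0 95;-23.8 -0.7 0 0 0 0 95;0 0 25 0 0 0 95;0 0 25 0 0 0 95;0 0 25 0 0 0 95;0 0 25 0 0 0 95;0 0 20 0 0 0 95;0 0 12 0 0 0 95;0 0 8 0 0 0 95;0 0 0 0 0 0 95;0 0 0 0 0 0 95'
```

```text
time_s: 3.62
tcp_pos: [0.443, 0.3042, 0.117]
tcp_rot: [2.79, -0.001, 1.805]
contact_force: [0.3, 0.6, -0.4]
grip_width: 0.095
grasp_force: 0.0
```

```bash
python3 -m creep '0 0 0 0 0 0 30;0 0 0 0 0 0 30;0 0 0 0 0 0 30;0 0 0 0 0 0 30;0 0 0 0 0 0 30;0 0 0 0 0 0 30;0 0 0 0 0 0 30;0 0 0 0 0 0 30'
```

```text
time_s: 4.62
tcp_pos: [0.4431, 0.3042, 0.1166]
tcp_rot: [2.791, -0.001, 1.805]
contact_force: [0.9, -0.0, 0.6]
grip_width: 0.0558
grasp_force: 30.0
```

```bash
python3 -m creep '0 0 -6 0 0 0 30;0 0 -10 0 0 0 30;0 0 -12 0 0 0 30;0 0 -14 0 0 0 30;0 0 -14 0 0 0 30;0 0 -16 0 0 0 30;0 0 -18 0 0 0 30;0 0 -20 0 0 0 30;0 0 -20 0 0 0 30;0 0 -10 0 0 0 30;0 0 0 0 0 0 30'
python3 - <<'E'
from h import *
im=arm.capture("top");cv2.imwrite("pics/t2.png",im[...,::-1])
im2=arm.capture("side")
print(blobs(mask(im,6,18)),blobs(mask(im2,6,18)))
cv2.imwrite("pics/m2.png",np.hstack([cv2.resize(im[100:300,60:260],(400,400)),cv2.resize(im2[160:360,180:380],(400,400))])[...,::-1])
E
```

```text
time_s: 6.0
tcp_pos: [0.3959, 0.2929, 0.2485]
tcp_rot: [2.79, -0.001, 1.805]
contact_force: [-0.2, -0.4, -4.3]
grip_width: 0.0559
grasp_force: 30.0
[(np.int32(3094), [299.1, 40.6], [102, 36, 410, 11]), (np.int32(193), [122.3, 248.2], [117, 233, 12, 29]), (np.int32(67), [113.6, 253.4], [109, 244, 10, 20])] [(np.int32(7748), [329.1, 44.5], [272, 0, 112, 99]), (np.int32(756), [313.2, 241.9], [293, 228, 38, 29]), (np.int32(294), [368.7, 370.9], [361, 357, 16, 27])]
```

View pics/m2.png

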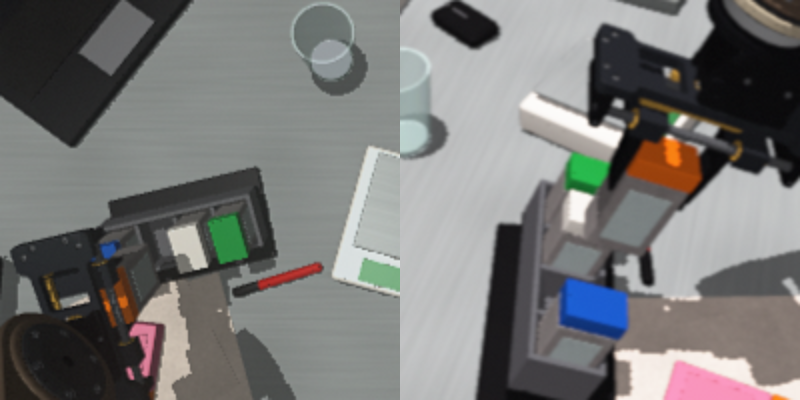

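```bash
python3 -m creep '0 8.6 -23.5 0 0 0 30;0 8.6 -23.5 0 0 0 30;0 0 0 0 0 0 30'
python3 - <<'E'
from h import *
T,S=arm.camera_model("top"),arm.camera_model("side")
mp=lambda X,x0,y0,ox,oy:[(x0+(x-ox)/2.51,y0+(y-oy)/2.5) for x,y in X]
tp=mp([(338,40),(460,70),(428,188),(307,158)],220,160,266,0)
sp=mp([(297,389),(365,322),(464,362),(408,438)],236,170,266,300)
Q=[tri(T,a,S,b)[0] for a,b in zip(tp,sp)];print(np.array(Q).round(4).tolist(),np.mean(Q,0))
psi=2.99
R=tool([0,0,-1],[np.sin(psi),-np.cos(psi),0]);print(R.as_euler('xyz'))
rows(np.array([.502,-.021,.23]),R,40,.13)
E
```

```text
time_s: 6.48
tcp_pos: [0.3967, 0.2931, 0.2985]
tcp_rot: [2.789, -0.001, 1.805]
contact_force: [0.1, 0.0, -3.9]
grip_width: 0.0559
grasp_force: 30.0
[[0.5809, 0.0236, 0.0561], [0.5462, -0.108, 0.0518], [0.4255, -0.0719, 0.0515], [0.4574, 0.0563, 0.0522]] [ 0.50250278 -0.02500459  0.05289299]
[3.14159265 0.         2.99      ]
10 rows of: [-31.2 -16.4   4.9] [ 0.0311  0.0208 -0.1172]
```

```bash
python3 - <<'E'
from h import *
g=lambda psi:tool([0,0,-1],[np.sin(psi),-np.cos(psi),0])
A=rows(np.array([.502,-.022,.24]),g(1.805),40,.13)
rows(np.array([.502,-.022,.24]),g(2.99),40,.15,start=A)
E
```

```text
9 rows of: [-36.8   1.9   7. ] [ 0.0391 -0.0001 -0.    ]
8 rows of: [-0. -0.  0.] [ 0.      0.     -0.1481]
```

```bash
python3 -m creep '-36.8 1.9 7 0.0391 0 0 30;-36.8 1.9 7 0.0391 0 0 30;-36.8 1.9 7 0.0391 0 0 30;-36.8 1.9 7 0.0391 0 0 30;-36.8 1.9 7 0.0391 0 0 30;-36.8 1.9 7 0.0391 0 0 30;-36.8 1.9 7 0.0391 0 0 30;-36.8 1.9 7 0.0391 0 0 30;-36.8 1.9 7 0.0391 0 0 30;0 0 0 0 0 -0.1481 30;0 0 0 0 0 -0.1481 30;0 0 0 0 0 -0.1481 30;0 0 0 0 0 -0.1481 30;0 0 0 0 0 -0.1481 30;0 0 0 0 0 -0.1481 30;0 0 0 0 0 -0.1481 30;0 0 0 0 0 -0.1481 30;0 0 0 0 0 0 30;0 0 0 0 0 0 30'
```

```text
time_s: 8.85
tcp_pos: [0.5009, -0.0226, 0.2387]
tcp_rot: [-3.142, -0.003, 2.986]
contact_force: [0.2, -0.2, -4.2]
grip_width: 0.0555
grasp_force: 30.0
```

```bash
python3 -m creep '0 0 20 0 0 0 30;0 0 20 0 0 0 30;0 0 20 0 0 0 30;0 0 13 0 0 0 30;0 0 6 0 0 0 30;0 0 0 0 0 0 30;0 0 0 0 0 0 30'; python3 -m creep '0 0 1 0 0 0 30;0 0 1 0 0 0 30;0 0 1 0 0 0 30;0 0 1 0 0 0 30;0 0 0 0 0 0 30'
```

```text
time_s: 9.72
tcp_pos: [0.5013, -0.0226, 0.1611]
tcp_rot: [3.142, -0.0, 2.99]
contact_force: [0.1, 0.7, -3.9]
grip_width: 0.0557
grasp_force: 30.0
time_s: 10.35
tcp_pos: [0.501, -0.0225, 0.1565]
tcp_rot: [3.142, -0.002, 2.99]
contact_force: [0.0, 0.0, -3.0]
grip_width: 0.0559
grasp_force: 30.0
```

```bash
python3 - <<'E'
from h import *
im=arm.capture("side");cv2.imwrite("pics/s3.png",cv2.resize(im[120:270,200:400],(800,600))[...,::-1])
E
```

```text
(no output)
```

View pics/s3.png

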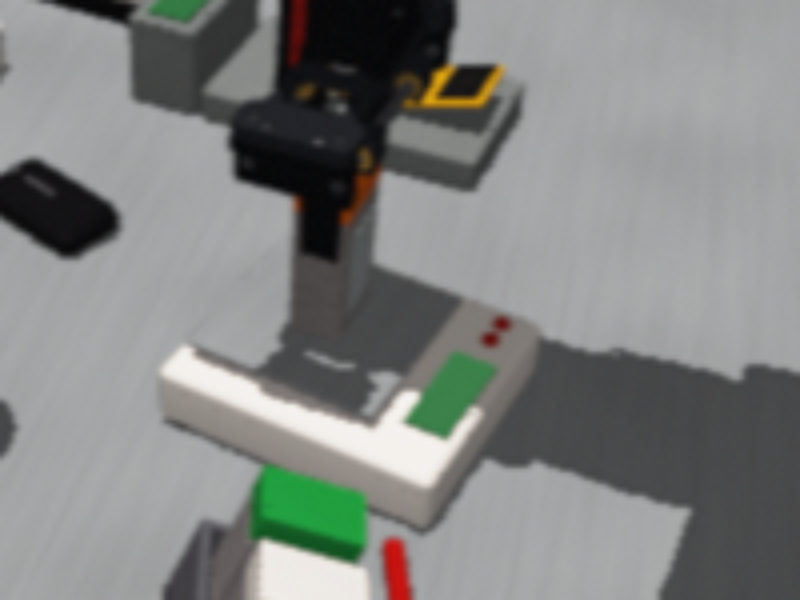

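```bash
for i in 1 2; do :; done; python3 -m creep '0 0 1 0 0 0 30;0 0 1 0 0 0 30;0 0 1 0 0 0 30;0 0 0 0 0 0 30'; python3 -m creep '0 0 1 0 0 0 30;0 0 1 0 0 0 30;0 0 0 0 0 0 30'
```

```text
time_s: 10.9
tcp_pos: [0.5009, -0.0225, 0.1535]
tcp_rot: [3.142, -0.002, 2.99]
contact_force: [0.4, 0.2, -4.2]
grip_width: 0.0559
grasp_force: 30.0
time_s: 11.28
tcp_pos: [0.5009, -0.0225, 0.1515]
tcp_rot: [3.142, -0.001, 2.99]
contact_force: [0.5, 0.1, -4.2]
grip_width: 0.0559
grasp_force: 30.0
```

```bash
python3 -m creep '0 0 1 0 0 0 30;0 0 1 0 0 0 30;0 0 0 0 0 0 30'; python3 -m creep '0 0 1 0 0 0 30;0 0 0 0 0 0 30'
```

```text
time_s: 11.65
tcp_pos: [0.501, -0.0226, 0.1503]
tcp_rot: [-3.142, -0.001, 2.99]
contact_force: [-2.4, 0.4, 8.3]
grip_width: 0.0562
grasp_force: 30.0
time_s: 11.9
tcp_pos: [0.5011, -0.0225, 0.1503]
tcp_rot: [-3.142, 0.0, 2.99]
contact_force: [-7.1, 1.5, 20.9]
grip_width: 0.0559
grasp_force: 30.0
```

```bash
python3 -m creep '0 0 -1 0 0 0 30;0 0 -0.5 0 0 0 30;0 0 0 0 0 0 60;0 0 0 0 0 0 70;0 0 0 0 0 0 80;0 0 0 0 0 0 95;0 0 0 0 0 0 95;0 0 0 0 0 0 95;0 0 0 0 0 0 95;0 0 0 0 0 0 95;0 0 0 0 0 0 95;0 0 0 0 0 0 95;0 0 0 0 0 0 95;0 0 0 0 0 0 95;0 0 0 0 0 0 95;0 0 0 0 0 0 95'
python3 -m creep '0 0 -15 0 0 0 95;0 0 -25 0 0 0 95;0 0 -25 0 0 0 95;0 0 -25 0 0 0 95;0 0 0 0 0 0 95'
```

```text
time_s: 13.9
tcp_pos: [0.501, -0.0225, 0.1501]
tcp_rot: [3.141, -0.001, 2.99]
contact_force: [-0.6, 0.4, -0.2]
grip_width: 0.095
grasp_force: 0.0
time_s: 14.52
tcp_pos: [0.5017, -0.0226, 0.2424]
tcp_rot: [-3.142, 0.003, 2.99]
contact_force: [0.2, 1.0, -0.0]
grip_width: 0.0949
grasp_force: 0.0
```

```bash
python3 -m creep '0 0 -15 0 0 0.1745 95;0 0 -15 0 0 0.1745 95;0 0 -10 0 0 0.1745 95;0 0 0 0 0 0.1745 95;0 0 0 0 0 0.1745 95;0 0 0 0 0 0.1745 95;0 0 0 0 0 0.1745 95;0 0 0 0 0 0.1745 95;0 0 0 0 0 0.1745 95;0 0 0 0 0 0 95;0 0 0 0 0 0 95'
python3 - <<'E'
from h import *
p0,R0=cur();c=arm.camera_model("wrist");im=arm.capture("wrist")
print(blobs(mask(im,6,18,150,80)));a=lidbox(im);print(a)
q=[plane(c,(a[i],a[3]),.17) for i in(0,1)]
ctr=np.mean(q,0);print(q,"lid centre tool frame",R0.inv().apply(ctr-p0)*1e3,"+28 in x (to the cell centre)")
d=q[1]-q[0];print(np.linalg.norm(d),"tool y angle err",np.arctan2(*(R0.inv().apply(d)[:2])))
# go above dock for a look
g=lambda psi:tool([0,0,-1],[np.sin(psi),-np.cos(psi),0])
rows(np.array([.555,-.31,.29]),g(1.42),55)
im=cv2.cvtColor(im,cv2.COLOR_RGB2BGR);cv2.imwrite("pics/w4.png",im)
E
```

```text
time_s: 15.9
tcp_pos: [0.501, -0.0226, 0.2799]
tcp_rot: [-3.14, -0.0, 1.423]
contact_force: [0.4, 0.2, -0.2]
grip_width: 0.095
grasp_force: 0.0
[(np.int32(2592), [257.9, 192.5], [238, 161, 41, 64])]
(np.float64(237.5), np.float64(278.5), np.float64(160.5), np.float64(224.5), np.float64(-0.027177700348431633))
[array([ 0.48107056, -0.04504178,  0.17      ]), array([ 0.51676247, -0.05033753,  0.17      ])] lid centre tool frame [-25.16769166   1.83534124 109.85176044] +28 in x (to the cell centre)
0.0360826455629196 tool y angle err 0.0003239063141038229
6 rows of: [-46.   16.   -1.7] [-0.0003 -0.      0.0004]
```

```bash
python3 -m creep '-46 16 -1.7 0 0 0 95;-46 16 -1.7 0 0 0 95;-46 16 -1.7 0 0 0 95;-46 16 -1.7 0 0 0 95;-46 16 -1.7 0 0 0 95;-46 16 -1.7 0 0 0 95;0 0 0 0 0 0 95;0 0 0 0 0 0 95'
python3 - <<'E'
from h import *
c=arm.camera_model("wrist");im=arm.capture("wrist");np.save("d1.npy",c);cv2.imwrite("pics/d1.png",im[...,::-1])
E
python3 -m creep '30 0 0 0 0 0 95;30 0 0 0 0 0 95;0 0 0 0 0 0 95;0 0 0 0 0 0 95'
python3 - <<'E'
from h import *
c=arm.camera_model("wrist");im=arm.capture("wrist");np.save("d2.npy",c);cv2.imwrite("pics/d2.png",im[...,::-1])
a=cv2.imread("pics/d1.png");b=cv2.imread("pics/d2.png")
t=[]
for k in(a,b):
    k=k[:300,56:456];k=cv2.resize(k,(800,600),interpolation=cv2.INTER_CUBIC)
    for i in range(60,456,10): cv2.line(k,((i-56)*2,0),((i-56)*2,8 if i%50 else 18),(0,0,255),1)
    for j in range(0,300,10): cv2.line(k,(0,j*2),(8 if j%50 else 18,j*2),(0,0,255),1)
    t.append(k)
cv2.imwrite("pics/d1z.png",t[0]);cv2.imwrite("pics/d2z.png",t[1])
E
```

```text
time_s: 16.95
tcp_pos: [0.5542, -0.3096, 0.2897]
tcp_rot: [-3.139, -0.001, 1.42]
contact_force: [0.7, 0.4, 0.0]
grip_width: 0.095
grasp_force: 0.0
time_s: 17.5
tcp_pos: [0.5635, -0.2503, 0.2905]
tcp_rot: [-3.141, 0.0, 1.421]
contact_force: [0.4, 0.4, -0.2]
grip_width: 0.0946
grasp_force: 0.0
```

View pics/d1z.png

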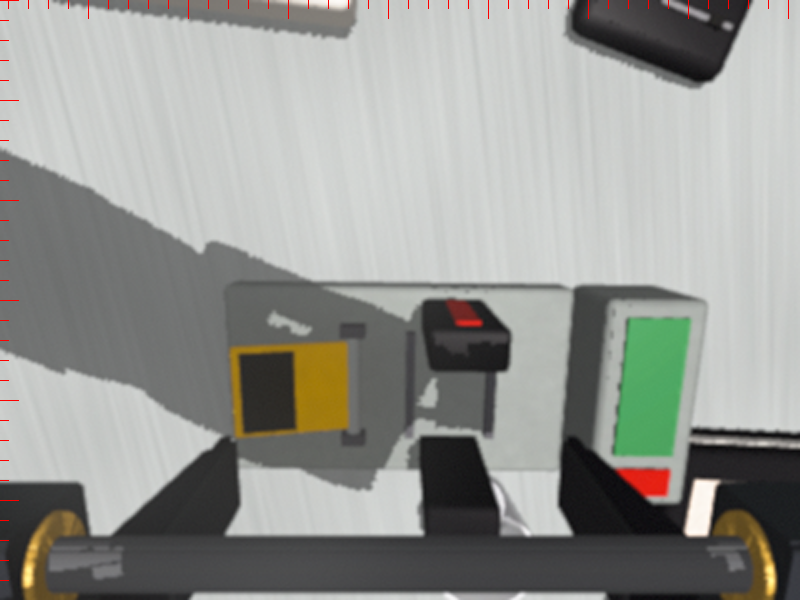

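View pics/d2z.png

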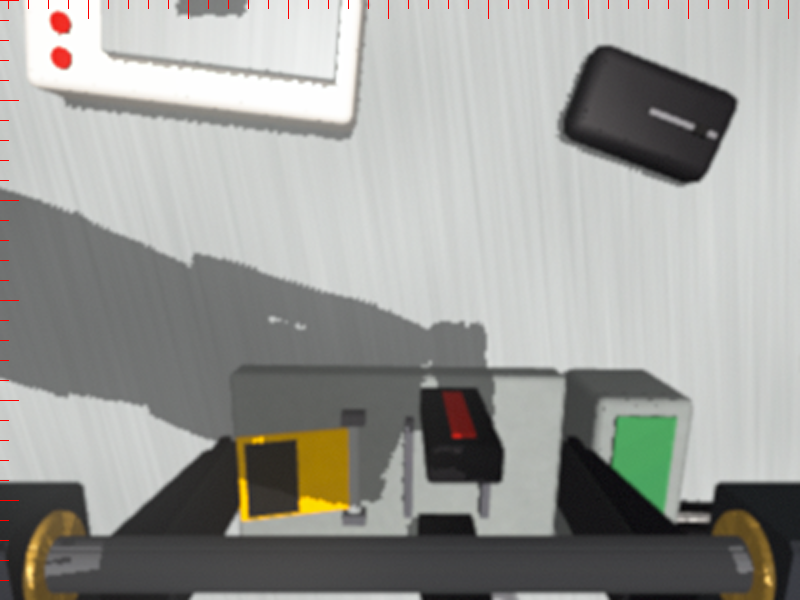

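```bash
python3 - <<'E'
from h import *
c1,c2=[np.load(f"d{i}.npy",allow_pickle=True).item() for i in(1,2)]
z=lambda p:(56+p[0]/2-.25,p[1]/2-.25)
def rd(X,yaw=-.15): # reader axes components
    return np.array([X[0]*np.cos(yaw)+X[1]*np.sin(yaw),-X[0]*np.sin(yaw)+X[1]*np.cos(yaw),X[2]])
def both(name,a,b):
    X=[tri(c1,z(p),c2,z(q))[0] for p,q in zip(a,b)]; m=np.mean(X,0)
    print(name,m.round(4),"rd",rd(m).round(4),"pts",np.array([rd(x) for x in X]).round(4).tolist()); return X
pad=both("pad",[(240,353),(293,351),(296,430),(242,433)],[(246,443),(297,440),(299,514),(248,517)])
ck=both("cheek+ inner top edge",[(432,371),(510,369)],[(432,482),(502,480)])
d=ck[1]-ck[0];print("yaw cheek",np.arctan2(d[1],d[0]),np.linalg.norm(d))
for c,L in((c1,[(409.5,400),(489,400)]),(c2,[(408,500),(484.5,500)])):
    print("lips rd",[rd(plane(c,z(p),.04)).round(4).tolist() for p in L])
for n,c,L in(("base+ v1",c1,[(240,290),(560,291)]),("base- v1",c1,[(240,468),(560,468)]),("base+ v2",c2,[(240,374),(555,375)])):
    q=[plane(c,z(p),.03) for p in L];d=q[1]-q[0];print(n,np.arctan2(d[1],d[0]).round(4),[rd(x).round(4).tolist() for x in q])
for n,c,L in(("cheek+ v1 z.142",c1,[(432,371),(510,369)]),("cheek+ v2",c2,[(432,482),(502,480)]),("cheek- v1",c1,[(430,505),(495,505)])):
    print(n,[rd(plane(c,z(p),.142)).round(4).tolist() for p in L])
# line fit of base +y edge in v1, housing bright: green screen edges for yaw
for nm,c in(("d1",c1),("d2",c2)):
    im=cv2.imread(f"pics/{nm}.png")[...,::-1].copy();m=mask(im,19,32)[:236];n,l,st,ce=cv2.connectedComponentsWithStats(m)
    i=1+st[1:,4].argmax();cols=range(st[i,0]+3,st[i,0]+st[i,2]-6);e=[(k,np.where(l[:,k]==i)[0].min()-.5) for k in cols]
    f=np.polyfit(*zip(*e),1);q=[plane(c,(k,np.polyval(f,k)),.05) for k in(cols[0],cols[-1])];print("pedal top edge",st[i],f)
E
```

```text
pad [ 0.4659 -0.3309  0.0586] rd [ 0.5101 -0.2576  0.0586] pts [[0.4945, -0.2319, 0.0596], [0.5266, -0.2318, 0.0545], [0.5268, -0.2826, 0.0594], [0.4926, -0.2841, 0.061]]
cheek+ inner top edge [ 0.5887 -0.3145  0.1377] rd [ 0.6291 -0.223   0.1377] pts [[0.6103, -0.2235, 0.1379], [0.6479, -0.2226, 0.1375]]
yaw cheek -0.125751071130222 0.03756519672985719
lips rd [[0.6, -0.2684, 0.04], [0.6529, -0.2684, 0.04]]
lips rd [[0.5999, -0.2819, 0.04], [0.6533, -0.2819, 0.04]]
base+ v1 -0.154 [[0.4894, -0.1965, 0.03], [0.6978, -0.1973, 0.03]]
base- v1 -0.1499 [[0.4807, -0.3216, 0.03], [0.7062, -0.3216, 0.03]]
base+ v2 -0.1536 [[0.486, -0.1934, 0.03], [0.6992, -0.1942, 0.03]]
cheek+ v1 z.142 [[0.6094, -0.2224, 0.142], [0.6474, -0.2215, 0.142]]
cheek+ v2 [[0.6108, -0.2216, 0.142], [0.6467, -0.2205, 0.142]]
cheek- v1 [[0.6093, -0.2941, 0.142], [0.643, -0.2941, 0.142]]
pedal top edge [ 171  171   59   48 1643] [-4.60984394e-02  1.80610540e+02]
pedal top edge [173 214  58  22 783] [-8.53061224e-02  2.32683673e+02]
```

```bash
python3 - <<'E'
from h import *
g=lambda psi:tool([0,0,-1],[np.sin(psi),-np.cos(psi),0])
A=rows(np.array([.501,-.0225,.28]),g(1.419),45)
E
```

```text
6 rows of: [ 36.  -16.    1.7] [-0.0002  0.      0.0002]
```

```bash
python3 -m creep '36 -16 1.7 0 0 0 95;36 -16 1.7 0 0 0 95;36 -16 1.7 0 0 0 95;36 -16 1.7 0 0 0 95;36 -16 1.7 0 0 0 95;36 -16 1.7 0 0 0.002 95;0 0 0 0 0 0 95;0 0 0 0 0 0 95'; python3 -m creep '0 0 25 0 0 0 95;0 0 30 0 0 0 95;0 0 30 0 0 0 95;0 0 25 0 0 0 95;0 0 12 0 0 0 95;0 0 6 0 0 0 95;0 0 0 0 0 0 95;0 0 0 0 0 0 95'
```

```text
time_s: 18.55
tcp_pos: [0.5015, -0.0232, 0.2802]
tcp_rot: [-3.141, 0.0, 1.417]
contact_force: [-0.6, -0.3, 0.7]
grip_width: 0.0949
grasp_force: 0.0
time_s: 19.55
tcp_pos: [0.5013, -0.0226, 0.1528]
tcp_rot: [-3.141, -0.0, 1.417]
contact_force: [-0.2, 0.7, 0.6]
grip_width: 0.0951
grasp_force: 0.0
```

```bash
python3 -m creep '0 0 0 0 0 0 20;0 0 0 0 0 0 20;0 0 0 0 0 0 20;0 0 0 0 0 0 20;0 0 0 0 0 0 20;0 0 0 0 0 0 20;0 0 0 0 0 0 20;0 0 0 0 0 0 20;0 0 0 0 0 0 20;0 0 0 0 0 0 20'; python3 -m creep '0 0 -6 0 0 0 20;0 0 -15 0 0 0 20;0 0 -30 0 0 0 20;0 0 -35 0 0 0 20;0 0 -35 0 0 0 20;0 0 0 0 0 0 20;0 0 0 0 0 0 20'
python3 - <<'E'
from h import *
g=lambda psi:tool([0,0,-1],[np.sin(psi),-np.cos(psi),0])
yaw=-.15;x,y=.628,-.259
A=rows(np.array([x*np.cos(yaw)-y*np.sin(yaw),x*np.sin(yaw)+y*np.cos(yaw),.265]),g(1.419),45);print(A[0])
c=arm.camera_model("wrist");im=arm.capture("wrist");print(blobs(mask(im,6,18,150,80)))
E
```

```text
time_s: 20.8
tcp_pos: [0.5012, -0.0225, 0.1522]
tcp_rot: [-3.141, -0.0, 1.417]
contact_force: [1.1, 0.1, 1.6]
grip_width: 0.0363
grasp_force: 30.0
time_s: 21.68
tcp_pos: [0.5005, -0.0225, 0.2724]
tcp_rot: [-3.139, -0.0, 1.417]
contact_force: [0.9, -0.7, -3.8]
grip_width: 0.0361
grasp_force: 30.0
8 rows of: [-38.9  16.3   0.9] [-0.0003 -0.     -0.0002]
[ 0.58224376 -0.34993886  0.265     ]
[(np.int32(4943), [255.0, 236.4], [215, 205, 81, 63]), (np.int32(1999), [255.5, 309.3], [219, 296, 73, 28])]
```

```bash
python3 -m creep '-38.9 16.3 0.9 0 0 0 20;-38.9 16.3 0.9 0 0 0 20;-38.9 16.3 0.9 0 0 0 20;-38.9 16.3 0.9 0 0 0 20;-38.9 16.3 0.9 0 0 0 20;-38.9 16.3 0.9 0 0 0 20;-38.9 16.3 0.9 0 0 0 20;-38.9 16.3 0.9 0 0 -0.002 20;0 0 0 0 0 0 20;0 0 0 0 0 0 20;0 0 0 0 0 0 20'
```

```text
time_s: 23.1
tcp_pos: [0.5823, -0.3491, 0.2653]
tcp_rot: [-3.139, -0.001, 1.42]
contact_force: [-0.4, 0.1, -3.6]
grip_width: 0.0357
grasp_force: 30.0
```

```bash
python3 -m creep '0 0 10 0 0 0 20;0 0 10 0 0 0 20;0 0 10 0 0 0 20;0 0 10 0 0 0 20;0 0 10 0 0 0 20;0 0 0 0 0 0 20;0 0 0 0 0 0 20'; python3 -m creep '0 0 12 0 0 0 20;0 0 15 0 0 0 20;0 0 15 0 0 0 20;0 0 15 0 0 0 20;0 0 10 0 0 0 20;0 0 0 0 0 0 20;0 0 0 0 0 0 20'
python3 - <<'E'
from h import *
im=arm.capture("top");im2=arm.capture("side")
cv2.imwrite("pics/dock.png",np.hstack([cv2.resize(im[110:260,340:440],(400,600)),cv2.resize(im2[80:230,220:320],(400,600))])[...,::-1])
E
```

```text
time_s: 23.98
tcp_pos: [0.5825, -0.3501, 0.216]
tcp_rot: [-3.141, 0.0, 1.419]
contact_force: [-0.0, -0.2, -2.7]
grip_width: 0.0362
grasp_force: 30.0
time_s: 24.85
tcp_pos: [0.5825, -0.3502, 0.1491]
tcp_rot: [-3.141, 0.0, 1.419]
contact_force: [-0.1, -0.1, -3.8]
grip_width: 0.036
grasp_force: 30.0
```

View pics/dock.png

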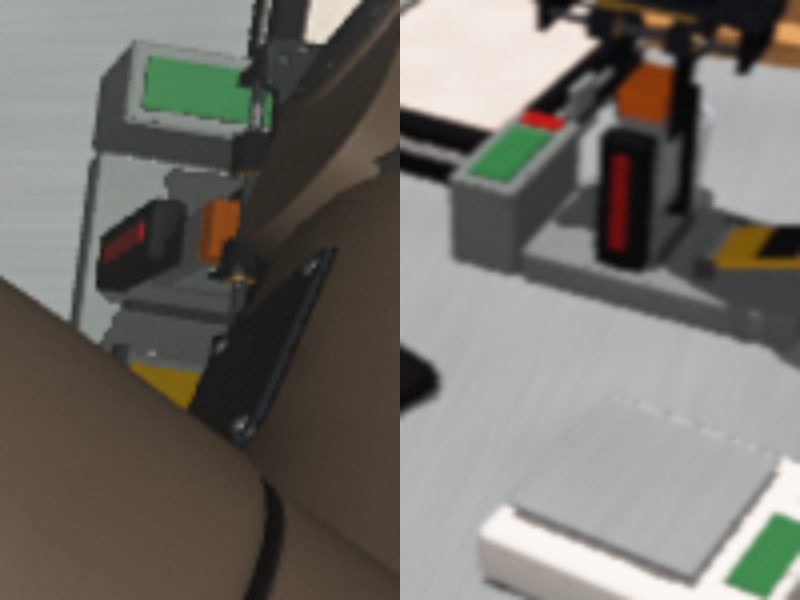

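```bash
python3 -m creep '0 0 5 0 0 0 20;0 0 5 0 0 0 20;0 0 4 0 0 0 20;0 0 3 0 0 0 20;0 0 2 0 0 0 20;0 0 1 0 0 0 20;0 0 0 0 0 0 20'; python3 -m creep '0 0 1 0 0 0 20;0 0 1 0 0 0 20;0 0 1 0 0 0 20;0 0 1 0 0 0 20;0 0 0 0 0 0 20'
```

```text
time_s: 25.82
tcp_pos: [0.5822, -0.35, 0.1287]
tcp_rot: [-3.14, -0.0, 1.419]
contact_force: [-0.2, 0.7, -3.7]
grip_width: 0.036
grasp_force: 30.0
time_s: 26.45
tcp_pos: [0.5822, -0.35, 0.1246]
tcp_rot: [-3.14, -0.0, 1.419]
contact_force: [0.2, 0.2, -3.8]
grip_width: 0.0359
grasp_force: 30.0
```

```bash
python3 -m creep '0 0 1 0 0 0 20;0 0 1 0 0 0 20;0 0 0 0 0 0 20'; python3 -m creep '0 0 1 0 0 0 20;0 0 0 0 0 0 20'
```

```text
time_s: 26.82
tcp_pos: [0.5822, -0.35, 0.1226]
tcp_rot: [-3.14, -0.0, 1.419]
contact_force: [0.8, 0.7, -2.5]
grip_width: 0.0358
grasp_force: 30.0
time_s: 27.08
tcp_pos: [0.5823, -0.35, 0.1222]
tcp_rot: [-3.141, 0.0, 1.419]
contact_force: [-2.2, 1.1, 4.0]
grip_width: 0.036
grasp_force: 30.0
```

```bash
python3 -m creep '0 0 0 0 0 0 45;0 0 0 0 0 0 60;0 0 0 0 0 0 75;0 0 0 0 0 0 95;0 0 0 0 0 0 95;0 0 0 0 0 0 95;0 0 0 0 0 0 95'; python3 -m creep '0 0 -15 0 0 0 95;0 0 -30 0 0 0 95;0 0 -30 0 0 0 95;0 0 -30 0 0 0 95;0 0 -20 0 0 0 95;0 0 -15 0 0 0 95;0 0 0 0 0 0 95;0 0 0 0 0 0 95'
python3 - <<'E'
from h import *
p0,R0=cur();c=arm.camera_model("wrist");im=arm.capture("wrist");cv2.imwrite("pics/w9.png",im[...,::-1])
print(blobs(mask(im,6,18,150,80)));a=lidbox(im);print(a)
q=[plane(c,(a[i],a[3]),.14) for i in(0,1)];ctr=np.mean(q,0)+R0.apply([.028,0,0]);d=q[1]-q[0]
yaw=-.15;print("width",np.linalg.norm(d),"rd centre",ctr[0]*np.cos(yaw)+ctr[1]*np.sin(yaw),-ctr[0]*np.sin(yaw)+ctr[1]*np.cos(yaw))
g=lambda psi:tool([0,0,-1],[np.sin(psi),-np.cos(psi),0])
x,y=.508,-.258
rows(np.array([x*np.cos(yaw)-y*np.sin(yaw),x*np.sin(yaw)+y*np.cos(yaw),.262]),g(1.419),40)
E
```

```text
time_s: 27.95
tcp_pos: [0.5822, -0.35, 0.1217]
tcp_rot: [-3.14, -0.0, 1.419]
contact_force: [0.6, 0.5, -0.5]
grip_width: 0.0938
grasp_force: 0.0
time_s: 28.95
tcp_pos: [0.5822, -0.3499, 0.2609]
tcp_rot: [-3.139, -0.001, 1.419]
contact_force: [-0.2, -0.0, -0.1]
grip_width: 0.0951
grasp_force: 0.0
[(np.int32(2404), [255.0, 190.4], [235, 159, 42, 63])]
(np.float64(235.5), np.float64(275.5), np.float64(158.5), np.float64(221.5), np.float64(0.04999999999999803))
width 0.03663498308934548 rd centre 0.6272628860740276 -0.2575145491746448
3 rows of: [  0.3 -40.   -0.3] [-0.0009 -0.0003  0.0001]
```

```bash
python3 -m creep '0.3 -40 -0.3 0 0 0 0;0.3 -40 -0.3 0 0 0 0;0.3 -40 -0.3 0 0 0 0;0 0 0 0 0 -0.1745 0;0 0 0 0 0 -0.1745 0;0 0 0 0 0 -0.1745 0;0 0 0 0 0 -0.1745 0;0 0 0 0 0 -0.1745 0;0 0 0 0 0 -0.1745 0;0 0 0 0 0 -0.1745 0;0 0 0 0 0 -0.1745 0;0 0 0 0 0 -0.1745 0;0 0 0 0 0 0 0;0 0 0 0 0 0 0'; python3 -m creep '0 0 40 0 0 0 0;0 0 40 0 0 0 0;0 0 40 0 0 0 0;0 0 30 0 0 0 0;0 0 15 0 0 0 0;0 0 5 0 0 0 0;0 0 0 0 0 0 0;0 0 0 0 0 0 0'
```

```text
time_s: 30.75
tcp_pos: [0.4639, -0.331, 0.2624]
tcp_rot: [3.141, -0.002, 2.986]
contact_force: [-0.7, 0.4, 0.4]
grip_width: 0.0007
grasp_force: 0.0
time_s: 31.75
tcp_pos: [0.464, -0.3313, 0.0938]
tcp_rot: [-3.141, -0.0, 2.99]
contact_force: [0.2, -0.3, -0.8]
grip_width: 0.0002
grasp_force: 0.0
```

```bash
python3 -m creep '0 0 6 0 0 0 0;0 0 5 0 0 0 0;0 0 4 0 0 0 0;0 0 3 0 0 0 0;0 0 0 0 0 0 0'; python3 -m creep '0 0 3 0 0 0 0;0 0 3 0 0 0 0;0 0 2 0 0 0 0;0 0 0 0 0 0 0'
```

```text
time_s: 32.38
tcp_pos: [0.4634, -0.3309, 0.0746]
tcp_rot: [3.141, -0.002, 2.99]
contact_force: [-3.0, -0.1, 5.2]
grip_width: -0.0001
grasp_force: 2.4
time_s: 32.88
tcp_pos: [0.4631, -0.3309, 0.0667]
tcp_rot: [3.141, -0.003, 2.99]
contact_force: [-4.4, -0.1, 7.0]
grip_width: 0.0006
grasp_force: 3.3
```

```bash
python3 -m creep '0 0 1 0 0 0 0;0 0 0 0 0 0 0'; python3 -m creep '0 0 1 0 0 0 0;0 0 0 0 0 0 0';  python3 -m creep '0 0 1 0 0 0 0;0 0 0 0 0 0 0'
```

```text
time_s: 33.12
tcp_pos: [0.4631, -0.3309, 0.0663]
tcp_rot: [3.141, -0.002, 2.99]
contact_force: [-6.6, 1.3, 12.3]
grip_width: 0.0004
grasp_force: 6.0
time_s: 33.38
tcp_pos: [0.4631, -0.3309, 0.0661]
tcp_rot: [3.142, -0.002, 2.99]
contact_force: [-8.3, 2.3, 21.0]
grip_width: 0.0001
grasp_force: 10.7
time_s: 33.62
tcp_pos: [0.4631, -0.3309, 0.0658]
tcp_rot: [-3.141, -0.002, 2.99]
contact_force: [-11.4, 4.0, 31.2]
grip_width: 0.0002
grasp_force: 15.5
```

At its stop (z no longer falls, the force climbs). Hold, then come up.

```bash
python3 -m creep '0 0 0 0 0 0 0;0 0 0 0 0 0 0;0 0 0 0 0 0 0;0 0 0 0 0 0 0;0 0 -3 0 0 0 0;0 0 -3 0 0 0 0;0 0 -4 0 0 0 0;0 0 -6 0 0 0 0;0 0 -10 0 0 0 0;0 0 -25 0 0 0 0;0 0 -35 0 0 0 0;0 0 -35 0 0 0 0;0 0 -35 0 0 0 0;0 0 -35 0 0 0 0;0 0 0 0 0 0 0;0 0 0 0 0 0 0;0 0 0 0 0 0 0;0 0 0 0 0 0 0'
python3 - <<'E'
from h import *
im=arm.capture("side");print("side: orange",blobs(mask(im,6,18)),"yellow",blobs(mask(im,19,32)))
im0=cv2.imread("pics/side.png")[...,::-1].copy();print("start yellow",blobs(mask(im0,19,32)))
for k,r in dict(green=(45,75),blue=(100,125)).items(): print(k,blobs(mask(im,*r)))
c=arm.camera_model("side");yaw=-.15
top=lambda x,y,z:[x*np.cos(yaw)-y*np.sin(yaw),x*np.sin(yaw)+y*np.cos(yaw),z]
print("expected lid px",proj(c,[top(.628,-.258,.14),top(.628,-.258,.13)]))
print(arm.get_state()['contact_force'])
E
```

```text
time_s: 35.88
tcp_pos: [0.4638, -0.3309, 0.2539]
tcp_rot: [3.141, -0.003, 2.99]
contact_force: [-0.4, -0.1, -0.6]
grip_width: 0.0007
grasp_force: 0.0
side: orange [(np.int32(6319), [333.0, 52.3], [272, 0, 112, 103]), (np.int32(169), [283.4, 109.2], [274, 103, 18, 16]), (np.int32(301), [368.8, 370.9], [361, 357, 16, 27])] yellow [(np.int32(172), [309.8, 142.0], [298, 136, 28, 11])]
start yellow [(np.int32(178), [309.9, 141.8], [298, 136, 28, 11])]
green [(np.int32(121), [247.0, 118.0], [238, 112, 19, 13]), (np.int32(189), [312.1, 218.4], [303, 209, 20, 20]), (np.int32(487), [276.6, 247.9], [263, 236, 29, 24])]
blue [(np.int32(798), [276.0, 313.7], [260, 299, 34, 31])]
expected lid px [[282.66047005 107.28205742]
 [282.48040113 110.23480504]]
[ 0.22444253 -0.47118876 -0.27085899]
```

Cell docked where expected, pedal back at its start pixels, and the green and blue cells have not moved. Handing in.

```bash
python3 -c "
from cell import arm
print(arm.finish_job())"
```

```text
the job is handed in; nothing more can be done
None
```

The orange-lidded cell was weighed on the balance pan, regripped across its wide faces and set home in the dock; the pedal was pressed to its stop and came back up, and the job was handed in at about 36 s, with no verdict returned.

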